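Show the bearing ball to the inspection camera, quarter-turned

ROBOT

A 6-joint arm with a two-finger parallel gripper is mounted at the origin on the work surface. World frame = base frame: x ahead of the robot, y to its left, z up, the work surface at z = 0. Lengths are in mm, angles in rad, forces in N, time in s.
With the tool pointing down it reaches from about 350 to 975 mm from the base axis. Payload 7.1 kg.
Tool frame: the origin (TCP) lies at the very end of the fingers, on their centre line; the grasp point (between the pads) lies 19 mm behind it; y points along the fingers, x is the direction in which the jaws open and shut, and the axes are right-handed (so a half turn about y gives the same grasp; the last joint's range is limited). The gripper opens to 88 mm and grips with 3 to 60 N. Pads are 20 mm wide; open, the fingers measure 115 mm over their backs; the gripper's body (75 mm by 178 mm) begins 61 mm behind the grasp point.
Start: joints at [1.286, 0.423, 1.63, -0, 1.089, -0.019], TCP at [164.144, 603.043, 222.675] pointing down, gripper open.
Joint ranges: [-3, 3], [-0.9, 2.11], [0.09, 2.58], [-1.31, 4.45], [0.11, 2.69], [-2.54, 2.54]. Speed limits (rad/s): [2.39, 2.39, 3.01, 3.14, 3.14, 3.14].

INTERFACE

Orientations are given as a rotation vector (axis times angle).
In Python, from workcell import ctrl gives the robot as it stands. The module is installed in compiled form; this text tells all that it offers.
- The arm moves only by the tool carry_out, never from a script. Its arguments are lists of equal length, an entry for each row: "delta_pos": the shift along the tool's x, y, z in cm, a list of three; "rotation": the turn, a rotation vector about the tool's x, y, z in rad, a list of three. In form: {"delta_pos": [[dx, dy, dz], ...], "rotation": [[wx, wy, wz], ...]}. A call has 1 to 12 rows; each row is the pose to reach, as a shift and turn from the pose commanded when the call began, along the tool's axes at that moment; what a row does not reach only later rows make up. A row lasts 1/12 s, in which the tool goes at most 41.7 mm and 7.16 degrees, less where a joint would pass 70% of its speed; a pose out of reach is approached as far as the arm can. A call with a gripper value outside its range is refused whole. "hand" is the closure in counts, from 0 (fully open) to 255 (shut), set as the call begins (left out, the last holds). The fingers move at their own pace and stop on an object; the grip force is fixed at half the most. Time passes only in rows, so rows that repeat a pose let the fingers close. It gives the time, the measured TCP pose, the force and the opening at its end, in the units of the state.
- ctrl.get_obs(): the state, without advancing time (a new reading comes with each control period).
- ctrl.get_image(name): name is "scene" or "top" or "wrist"; returns the picture (384x512x3 uint8, red, green, blue); there is no depth.
- ctrl.camera_info(name): a dict with "fov_y" (degrees; the focal length in pixels is half the picture's height over the tangent of half this angle, whatever the lens; pixels are square), "cx", "cy" (the principal point, pixels), "R" (3x3) and "t" (3): a world point X has camera coordinates R X + t; the wrist camera has in their place "T_tool_cam" (4x4, takes a point from camera to tool coordinates, whose origin is the TCP and whose axes are the tool frame's). Camera axes: x right, y down, z forward; pixel columns grow to the right and rows downward; lengths in mm; the calibration is good to about 2 mm. A picture is of the moment at which its call begins: read the wrist's pose just before it. camera_info takes no time and is no camera call.
- ctrl.close_job(): hands the job in, once; it reports no verdict.
The state is a dict: "t": time; "qpos": joint angles; "qvel": joint speeds; "joint_torque": joint torques, N m; "ee_pos": TCP position; "orientation": TCP orientation; "ft_force": force on the tool from outside, world axes, zero at the start; "moment": the same for the moment, N m; "width": finger opening in mm.
Only numpy, scipy, OpenCV 4.12 (cv2) and the standard library are available. Lean on these libraries where they do the work, as an engineer would, in place of code of your own. Each camera call takes 0.05 s, during which the arm holds its last target.

TASK

Seat the white backdrop tile flat and square between the yellow corner stops of the viewing stand and let go of it; then pick up the blue ball dish by its two flat aluminium sides and carry it over the seated tile, turned a quarter turn (either way) from how it stood on its rest. Finish while still holding the dish level over the middle of the tile, its underside about 10 cm above the pocket floor, with the steel ball settled in the middle of the dish. Keep the dish level and the ball centred all the way, never touch the ball, and leave everything else on the bench where it is.

Things in the scene. Friction and masses are not known exactly. Their poses are not given: they have to be found in the camera images.
- stand: Fixed dark steel viewing stand, base 130 x 110 mm and 10 mm thick; origin under the middle of the pocket, at table level. Its x axis runs along the pocket's long side towards a small black camera on a post (lens and body 106 to 168 mm from the origin, 36 mm wide, 93 to 127 mm above the table). Turned by up to 0.35 rad.
- pocket (a point): Middle of the pocket's floor (the base's top face, 10 mm above the table). The pocket is 84 mm along the stand's x by 54 mm along its y, 2 mm clear of the tile all round, bounded by yellow stops 8 mm high, 8 mm thick: end stops across the full width and short returns at the corners of the long sides, leaving the middle 56 mm of each long side open for fingers.
- tile: Loose white ceramic tile, 80 (its x) x 50 (its y) x 18 mm (z), about 0.16 kg, lying flat on the table; origin at the centre of its underside. Grip it across its 50 mm width. Either way round is right in the pocket.
- rest: Fixed low rest on which the dish stands: black foot 100 x 80 x 6 mm, block 60 (x) x 36 mm (y), top 30 mm above the table; origin at the centre of its underside. Dish and rest start with the same x and y axes. The rest and the tile may change sides of the bench.
- dish: Loose blue round dish, 52 mm across and 24 mm high, about 0.16 kg, between two aluminium grip bars along its x axis (each 64 mm long, 24 mm high, outer faces 56 mm apart across its y). A red tab sticks out at +x, to 42 mm from the middle. Origin at the centre of its underside. The narrower block of the rest leaves the bars free below. Its quarter turn is judged against the rest's x axis.
- well (a point): Lowest point of the dish's hollow, on its axis, 16.4 mm above its underside. The hollow rises 10 degrees out to a radius of 13 mm, then 28 degrees to a radius of 24 mm at the rim.
- ball_center (a point): Centre of the loose steel ball, 18 mm in diameter, 24 g; it starts settled in the middle of the dish, 9.1 mm above the well, and rolls if the dish is jerked or tipped.
- bushing: Bystander: brass ring 44 mm across, 22 mm high. Origin under its middle.
- pad: Bystander: black rubber pad 40 x 40 x 12 mm. Origin under its middle.
- driver: Bystander: screwdriver with an orange handle lying flat on the table.
- jar: Bystander: jar with a black lid, 60 mm across, 85 mm high. Origin under its middle.
- bolt: Bystander: hexagon bolt standing on its head, 70 mm tall. Origin under its middle.
- can: Bystander: green can 52 mm across, 70 mm high. Origin under its middle.
- ball: The same steel ball as a body; its origin turns with it as it rolls, so use point ball_center for its place.
Things that resemble listed ones, but are neither listed nor needed, are in the scene too. Several things look just like the tile: the one meant starts farthest to the robot's left.

How it is judged:
By the outcome, as a careful person would: the job done as asked, in the order asked, and still so for the second after the job is handed in, while the arm keeps its last pose, push and grip.
It also fails if it takes over 69 s, if anything falls off the work surface, if the arm or the gripper's body presses on something with over 40 N, if the wrist force passes 120 N, or if a joint passes its speed limit or range.

## Working session

There is one attempt and no reset: what is moved stays moved. The work goes in short steps, Python scripts to look and compute and a tool call to move; the robot and the scene stay as the last step left them, time stands still between calls to the robot, and variables do not carry over. Pictures are saved under pics/ and viewed, and the job is handed in when it is done.

Besides the shell and the picture viewer there is one more tool, called after "Request:" as name(argument=value, ...) on one line, values as JSON. carry_out: Moves the arm, as the interface text tells. Its arguments: {"type":"object","properties":{"delta_pos":{"type":"array","items":{"type":"array","items":{"type":"number"}}},"rotation":{"type":"array","items":{"type":"array","items":{"type":"number"}}},"hand":{"type":"number"}},"required":["delta_pos","rotation"]}

```bash
mkdir -p pics; ls; python3 - <<'E'
from workcell import ctrl
import cv2,numpy as np
np.set_printoptions(precision=4,suppress=True)
print(ctrl.get_obs())
for n in ["scene","top","wrist"]:
    print(n,ctrl.camera_info(n))
for n in ["scene","top"]:
    im=ctrl.get_image(n); cv2.imwrite(f"pics/{n}0.png",im[:,:,::-1])
E
```

```text
pics
{'t': 0.0, 'qpos': array([ 1.286 ,  0.4238,  1.6307, -0.    ,  1.0886, -0.019 ]), 'qvel': array([ 0.0002, -0.0011, -0.0021,  0.001 , -0.002 ,  0.0006]), 'joint_torque': array([  0.0014, -54.4635, -27.3659,   0.0643,   0.0228,  -0.0001]), 'ee_pos': array([163.9928, 602.5273, 221.9179]), 'orientation': array([-1.3242, -1.0104,  1.0123]), 'ft_force': array([ 0.3451,  0.417 , -0.0807]), 'moment': array([-0.0305, -0.0022, -0.0338]), 'width': 87.73779729595404}
scene {'fov_y': 43.823831849537314, 'cx': 257.99287722481205, 'cy': 189.791335781698, 'R': array([[-0.8266,  0.5628,  0.0029],
       [ 0.3954,  0.5845, -0.7085],
       [-0.4005, -0.5845, -0.7057]]), 't': array([ 467.5703, -136.1515, 1555.0346])}
top {'fov_y': 53.547205912953665, 'cx': 261.92411445785666, 'cy': 189.83102895576, 'R': array([[-0.0055, -0.9999,  0.0088],
       [-0.9806,  0.0037, -0.1961],
       [ 0.1961, -0.0097, -0.9805]]), 't': array([ -57.0311,  510.1094, 1108.402 ])}
wrist {'fov_y': 71.39329020817486, 'cx': 262.45623812908144, 'cy': 196.13973261235648, 'T_tool_cam': array([[   1.    ,    0.0004,   -0.    ,   -0.5356],
       [   0.0001,   -0.2599,    0.9656, -163.3976],
       [   0.0004,   -0.9656,   -0.2599,   70.8301],
       [   0.    ,    0.    ,    0.    ,    1.    ]])}
```

View pics/scene0.png

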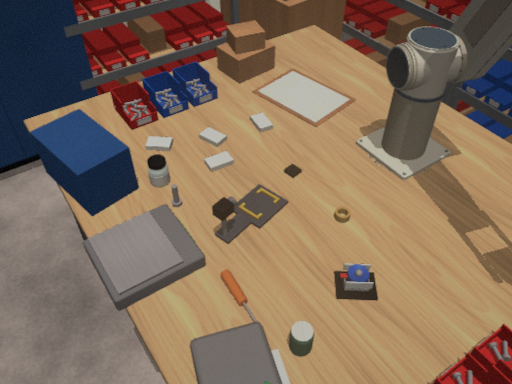

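View pics/top0.png

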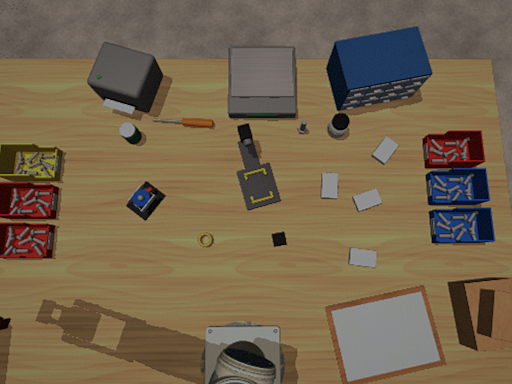

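```bash
cat > h.py <<'E'
import numpy as np, cv2
from scipy.spatial.transform import Rotation as Ro
from workcell import ctrl
np.set_printoptions(precision=3,suppress=True)
def f_of(ci): return 192/np.tan(np.radians(ci['fov_y']/2))
def campose(n,obs=None):
    ci=ctrl.camera_info(n)
    if n!='wrist':
        R=np.array(ci['R']);t=np.array(ci['t']); return ci,R.T,-R.T@t
    T=np.array(ci['T_tool_cam']); Rt=Ro.from_rotvec(obs['orientation']).as_matrix()
    return ci,Rt@T[:3,:3],Rt@T[:3,3]+np.array(obs['ee_pos'])
def p2w(n,uv,z,obs=None):
    ci,A,c=campose(n,obs); f=f_of(ci); uv=np.atleast_2d(np.array(uv,float))
    d=np.c_[(uv[:,0]-ci['cx'])/f,(uv[:,1]-ci['cy'])/f,np.ones(len(uv))]@A.T
    return c+d*((z-c[2])/d[:,2])[:,None]
def w2p(n,X,obs=None):
    ci,A,c=campose(n,obs); f=f_of(ci); q=(np.atleast_2d(X)-c)@A
    return np.c_[q[:,0]/q[:,2]*f+ci['cx'],q[:,1]/q[:,2]*f+ci['cy']]
def snap(name,tag):
    o=ctrl.get_obs(); im=ctrl.get_image(name)[:,:,::-1].copy(); cv2.imwrite(f'pics/{tag}.png',im); 
    np.save(f'pics/{tag}.npy',np.r_[o['ee_pos'],o['orientation']]); return o,im
def load(tag):
    v=np.load(f'pics/{tag}.npy'); return dict(ee_pos=v[:3],orientation=v[3:]),cv2.imread(f'pics/{tag}.png')
def pose(o):
    R=Ro.from_rotvec(o['orientation']).as_matrix(); return np.array(o['ee_pos']),R
def plan(o,target,jaw_dir=None):
    """tool-frame delta (cm) and rotvec to reach target TCP, tool y down, tool x along jaw_dir (xy), nearest sense"""
    p,R=pose(o)
    if jaw_dir is None: x=R[:,0].copy()
    else: x=np.r_[np.array(jaw_dir,float)[:2],0]
    x[2]=0;x/=np.linalg.norm(x)
    if x@R[:,0]<0:x=-x
    y=np.array([0,0,-1.]);z=np.cross(x,y);Rt=np.c_[x,y,z]
    return R.T@(np.array(target)-p)/10, Ro.from_matrix(R.T@Rt).as_rotvec()
E
python3 - <<'E'
from h import *
im=cv2.imread('pics/top0.png')
for nm,uv,z in [('tileA',(329,185),18),('B',(367,199),18),('C',(385,150),18),('D',(363,257),18),('pocket',(259,186),10),('dish',(142,199),50),('cam',(246,135),110),('bush',(205,240),20),('pad',(279,239),12),('bolt',(303,128),35),('jar',(339,124),60)]:
    print(nm,p2w('top',uv,z)[0])
o=ctrl.get_obs();print(pose(o)[1])
c=im[110:280,100:420]; cv2.imwrite('pics/crop0.png',cv2.resize(c,None,fx=2.5,fy=2.5,interpolation=cv2.INTER_CUBIC))
E
```

```text
tileA [ 531.102 -270.912   18.   ]
B [ 485.919 -388.124   18.   ]
C [ 645.318 -455.612   18.   ]
D [ 307.403 -365.272   18.   ]
pocket [530.379 -50.633  10.   ]
dish [483.072 303.538  50.   ]
cam [664.355 -12.407 110.   ]
bush [360.893 114.449  20.   ]
pad [ 363.36  -111.397   12.   ]
bolt [ 713.985 -191.935   35.   ]
jar [ 717.595 -302.172   60.   ]
[[ 0.263 -0.    -0.965]
 [ 0.965 -0.001  0.263]
 [-0.001 -1.     0.   ]]
```

View pics/crop0.png

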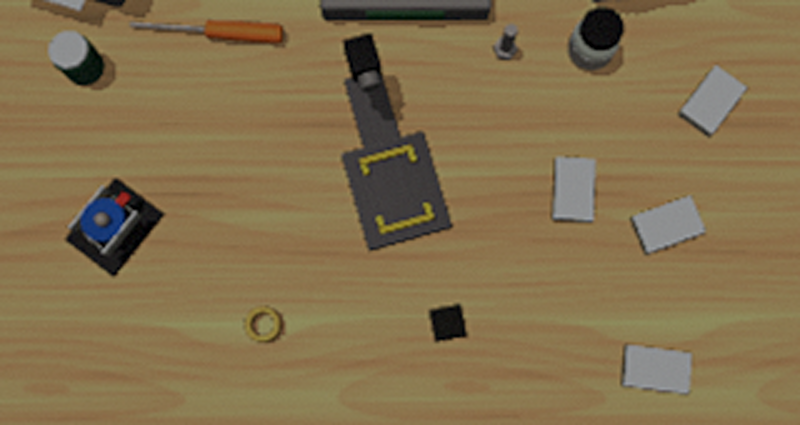

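```bash
python3 - <<'E'
from h import *
a=cv2.imread('pics/top0.png')[30:150,80:240]; b=cv2.imread('pics/scene0.png')[264:384,180:340]
cv2.imwrite('pics/crop1.png',cv2.resize(np.hstack([a,b]),None,fx=2.5,fy=2.5,interpolation=cv2.INTER_CUBIC))
print(p2w('top',[(118,107)],5), p2w('top',[(103,106),(135,113)],0))
E
```

```text
[[799.647 413.759   5.   ]] [[805.453 465.518   0.   ]
 [780.589 358.263   0.   ]]
```

View pics/crop1.png

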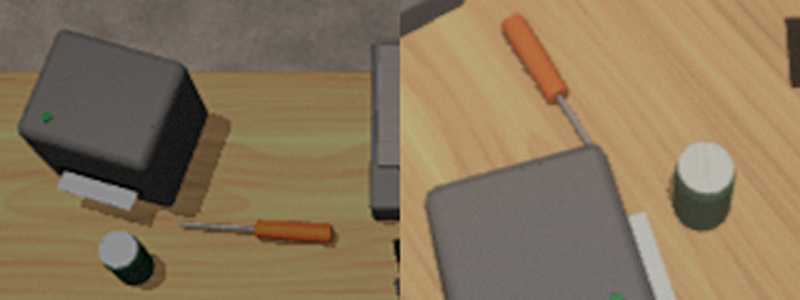

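Tile candidates in the top picture: (329,185) y=-271, (367,199) y=-388, (385,150) y=-456 and (363,257) y=-365. The leftmost from the robot's side is (329,185). The white shape at (118,107) is the printer's raised tray, not a tile. The dish is at (142,199) and the stand at (259,186), with its camera to the upper left.

```bash
python3 - <<'E'
from h import *
o=ctrl.get_obs()
print(plan(o,[470,270,170],[np.cos(.83),np.sin(.83)]))
E
```

```text
(array([-24.047,   5.231, -38.262]), array([ 0.   ,  0.475, -0.001]))
```

Request:
carry_out(delta_pos=[[-24,5.2,-38.3],[-24,5.2,-38.3],[-24,5.2,-38.3],[-24,5.2,-38.3],[-24,5.2,-38.3],[-24,5.2,-38.3],[-24,5.2,-38.3],[-24,5.2,-38.3],[-24,5.2,-38.3],[-24,5.2,-38.3],[-24,5.2,-38.3],[-24,5.2,-38.3]], rotation=[[0,0.475,0],[0,0.475,0],[0,0.475,0],[0,0.475,0],[0,0.475,0],[0,0.475,0],[0,0.475,0],[0,0.475,0],[0,0.475,0],[0,0.475,0],[0,0.475,0],[0,0.475,0]], hand=0)

```text
t: 1.1
ee_pos: [474.0, 266.4, 169.8]
orientation: [-1.474, -0.645, 0.645]
ft_force: [0.1, -0.3, 0.3]
width: 87.8
```

```bash
python3 - <<'E'
from h import *
o,im=snap('wrist','w1')
print(ctrl.get_obs()['qpos'],pose(o)[1])
print(plan(ctrl.get_obs(),[525,-271,130],[0,1]))
E
```

```text
[ 0.495  0.374  1.851 -0.     0.917 -0.33 ] [[ 0.678  0.    -0.735]
 [ 0.735 -0.001  0.678]
 [-0.001 -1.    -0.001]]
(array([-36.026,   4.032, -40.464]), array([-0.   , -0.746, -0.001]))
```

View pics/w1.png

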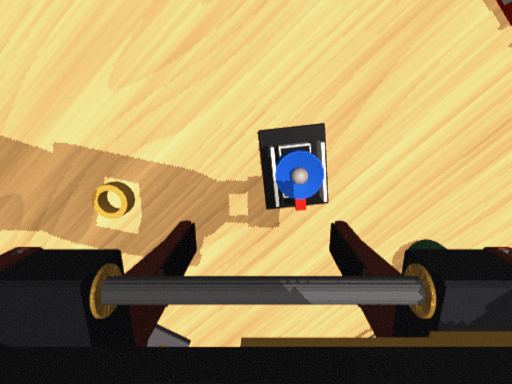

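The dish is at (299,175) in the wrist view, its red tab pointing down at (300,203), and the bushing is at (114,202). Next I go to the tile.

Request:
carry_out(delta_pos=[[-36,0,-40.5],[-36,0,-40.5],[-36,0,-40.5],[-36,0,-40.5],[-36,0,-40.5],[-36,0,-40.5],[-36,0,-40.5],[-36,0,-40.5],[-36,0,-40.5],[-36,0,-40.5],[-36,2,-40.5],[-36,4,-40.5]], rotation=[[0,-0.746,0],[0,-0.746,0],[0,-0.746,0],[0,-0.746,0],[0,-0.746,0],[0,-0.746,0],[0,-0.746,0],[0,-0.746,0],[0,-0.746,0],[0,-0.746,0],[0,-0.746,0],[0,-0.746,0]])

```text
t: 2.15
ee_pos: [520.6, -199.8, 153.9]
orientation: [-1.209, -1.215, 1.213]
ft_force: [1.3, 0.4, 0.0]
width: 87.9
```

Request:
carry_out(delta_pos=[[0,0,0],[0,0,0]], rotation=[[0,0,0],[0,0,0]])

```text
t: 2.32
ee_pos: [519.1, -199.0, 151.9]
orientation: [-1.206, -1.21, 1.211]
ft_force: [-0.0, -0.3, -0.6]
width: 87.9
```

```bash
python3 - <<'E'
from h import *
o,im=snap('wrist','w2')
print(o)
E
```

```text
{'t': 2.3167, 'qpos': array([-0.388,  0.418,  1.834,  0.   ,  0.891, -1.961]), 'qvel': array([ 0.047, -0.024,  0.023,  0.007,  0.008,  0.012]), 'joint_torque': array([ -2.019, -48.761, -23.644,  -0.201,  -0.11 ,  -0.191]), 'ee_pos': array([ 519.061, -198.988,  151.898]), 'orientation': array([-1.206, -1.21 ,  1.211]), 'ft_force': array([-0.011, -0.293, -0.596]), 'moment': array([0.048, 0.01 , 0.041]), 'width': 87.87481757356716}
```

View pics/w2.png

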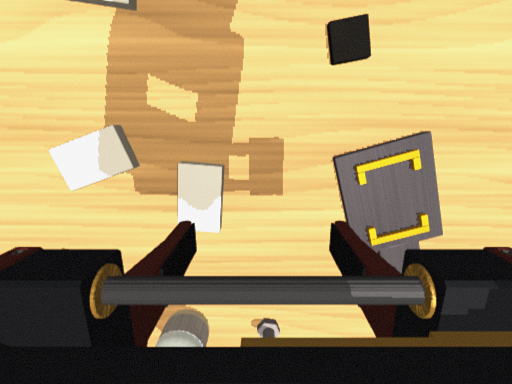

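```bash
cat >> h.py <<'E'
def rect_of(pts):
    r=cv2.minAreaRect(pts[:,:2].astype(np.float32)); (c,(w,h),a)=r
    if w<h: w,h,a=h,w,a+90
    return np.array(c),w,h,np.radians(a)   # long-axis angle
def mask_pts(m,seed=None):
    cs,_=cv2.findContours(m.astype(np.uint8),cv2.RETR_EXTERNAL,cv2.CHAIN_APPROX_NONE)
    cs=[c for c in cs if cv2.contourArea(c)>20]
    if seed is None: return cs
    return min(cs,key=lambda c:np.linalg.norm(c.reshape(-1,2).mean(0)-seed))
E
python3 - <<'E'
from h import *
o,im=load('w2')
hsv=cv2.cvtColor(im,cv2.COLOR_BGR2HSV)
print(hsv[180,200],hsv[220,200],hsv[150,205],hsv[180,170],hsv[165,380])
y=((hsv[:,:,0]>20)&(hsv[:,:,0]<34)&(hsv[:,:,1]>180)&(hsv[:,:,2]>110)); y[:120]=0;y[250:]=0;y[:,:330]=0
w=((hsv[:,:,1]<40)&(hsv[:,:,2]>90)); w[:120]=0;w[240:]=0
cv2.imwrite('pics/m2.png',np.hstack([y,w]).astype(np.uint8)*255)
E
```

```text
[ 23  35 229] [ 90   1 245] [ 17 142 194] [ 16 142 185] [ 27 212 245]
```

View pics/m2.png

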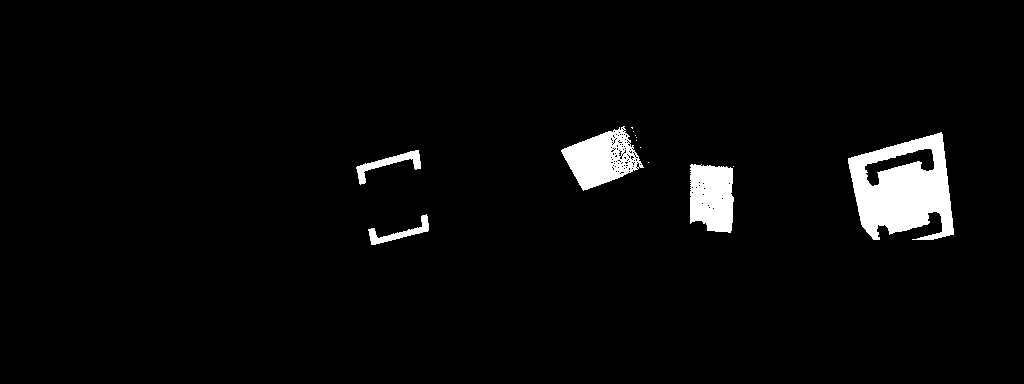

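```bash
cat >> h.py <<'E'
def yellow(im):
    hsv=cv2.cvtColor(im,cv2.COLOR_BGR2HSV)
    return (hsv[:,:,0]>20)&(hsv[:,:,0]<34)&(hsv[:,:,1]>180)&(hsv[:,:,2]>110)
def white(im,s=60,v=150):
    hsv=cv2.cvtColor(im,cv2.COLOR_BGR2HSV)
    return (hsv[:,:,1]<s)&(hsv[:,:,2]>v)
E
python3 - <<'E'
from h import *
o,im=load('w2')
y=yellow(im); y[:120]=0;y[250:]=0;y[:,:330]=0
v,u=np.nonzero(y); print('stop rect',rect_of(p2w('wrist',np.c_[u,v],18,o)))
w=white(im); w[:155]=0;w[240:]=0;w[:,:170]=0;w[:,228:]=0
v,u=np.nonzero(w); print('tile',rect_of(p2w('wrist',np.c_[u,v],18,o)))
print(plan(o,[505,-268,100],[0,1]))
E
```

```text
stop rect (array([531.025, -47.912]), 100.61455535888672, 70.0630874633789, np.float64(0.27748172812846045))
tile (array([ 530.969, -272.234]), 80.6225357055664, 49.08080291748047, np.float64(3.0631324657666417))
(array([-6.902,  5.185,  1.417]), array([-0.001,  0.003,  0.001]))
```

```bash
python3 - <<'E'
from h import *
o=ctrl.get_obs()
a=-0.0785
print(plan(o,[531+10*np.cos(a),-272.2+10*np.sin(a),110],[-np.sin(a),np.cos(a)]))
E
```

```text
(array([-7.537,  4.212, -2.164]), array([-0.001,  0.083,  0.001]))
```

Request:
carry_out(delta_pos=[[-7.5,4.2,-2.2],[-7.5,4.2,-2.2],[-7.5,4.2,-2.2],[-7.5,4.2,-2.2],[-7.5,4.2,-2.2]], rotation=[[0,0.083,0],[0,0.083,0],[0,0.083,0],[0,0.083,0],[0,0.083,0]])

```text
t: 2.78
ee_pos: [541.8, -271.3, 110.7]
orientation: [-1.243, -1.152, 1.152]
ft_force: [0.1, 0.3, -0.7]
width: 87.4
```

```bash
python3 - <<'E'
from h import *
o,im=snap('wrist','w3')
w=white(im); v,u=np.nonzero(w)
m=w.copy(); m[240:]=0
n,lab,st,ce=cv2.connectedComponentsWithStats(m.astype(np.uint8))
for i in range(1,n):
    if st[i,4]>500:
        v,u=np.nonzero(lab==i); print(ce[i],st[i],rect_of(p2w('wrist',np.c_[u,v],18,o)))
print(o['ee_pos'],pose(o)[1],o['qvel'])
E
```

```text
[134.527 148.844] [  85  108   98   81 4417] (array([ 485.013, -389.615]), 80.17420196533203, 49.869014739990234, np.float64(1.918180890308082))
[260.817 185.511] [ 235  147   53   79 3962] (array([ 530.742, -272.507]), 78.82211303710938, 49.446929931640625, np.float64(3.061983711230436))
[ 541.773 -271.326  110.727] [[ 0.076 -0.001 -0.997]
 [ 0.997  0.001  0.076]
 [ 0.001 -1.     0.001]] [ 0.009 -0.023  0.008 -0.001 -0.001 -0.002]
```

View pics/w3.png

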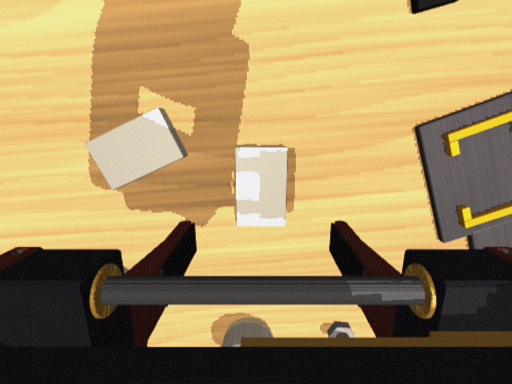

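```bash
python3 - <<'E'
from h import *
o=ctrl.get_obs()
a=-0.0795
print(plan(o,[530.9,-272.4,3],[-np.sin(a),np.cos(a)]))
E
```

```text
(array([-0.206, 10.821,  1.079]), array([-0.   ,  0.003,  0.001]))
```

Request:
carry_out(delta_pos=[[-0.2,1,1.05],[-0.2,3,1.05],[-0.2,6,1.05],[-0.2,8,1.05],[-0.2,9.3,1.05],[-0.2,10,1.05],[-0.2,10.5,1.05],[-0.2,10.8,1.05],[-0.2,10.8,1.05]], rotation=[[0,0,0],[0,0,0],[0,0,0],[0,0,0],[0,0,0],[0,0,0],[0,0,0],[0,0,0],[0,0,0]])

```text
t: 3.58
ee_pos: [531.7, -274.5, 3.2]
orientation: [-1.246, -1.152, 1.152]
ft_force: [0.0, 0.3, 0.3]
width: 88.0
```

Request:
carry_out(delta_pos=[[0,0,0],[0,0,0],[0,0,0],[0,0,0],[0,0,0],[0,0,0],[0,0,0],[0,0,0]], rotation=[[0,0,0],[0,0,0],[0,0,0],[0,0,0],[0,0,0],[0,0,0],[0,0,0],[0,0,0]], hand=255)

```text
t: 4.25
ee_pos: [531.3, -274.5, 2.9]
orientation: [-1.245, -1.152, 1.152]
ft_force: [0.1, 0.7, 2.1]
width: 49.8
```

```bash
python3 - <<'E'
from h import *
o=ctrl.get_obs()
a=0.2775
print(plan(o,[545,-190,100],[-np.sin(a),np.cos(a)]))
E
```

```text
(array([ 8.536, -9.711, -0.707]), array([ 0.   , -0.355,  0.   ]))
```

Request:
carry_out(delta_pos=[[0,-1,0],[0,-3,0],[0,-5.5,0],[0,-8,0],[2,-9.7,0],[5,-9.7,-0.5],[7.5,-9.7,-0.7],[8.5,-9.7,-0.7],[8.5,-9.7,-0.7],[8.5,-9.7,-0.7]], rotation=[[0,0,0],[0,0,0],[0,0,0],[0,-0.05,0],[0,-0.15,0],[0,-0.25,0],[0,-0.33,0],[0,-0.355,0],[0,-0.355,0],[0,-0.355,0]])

```text
t: 5.08
ee_pos: [544.8, -190.4, 99.9]
orientation: [-1.065, -1.41, 1.41]
ft_force: [0.9, -0.0, -0.0]
width: 49.5
```

```bash
python3 - <<'E'
from h import *
o,im=snap('wrist','w4')
y=yellow(im); y[250:]=0; y[:,:300]=0
v,u=np.nonzero(y); print('stop rect',rect_of(p2w('wrist',np.c_[u,v],18,o)))
print(o['ee_pos'],pose(o)[1],o['qvel'],o['width'])
E
```

```text
stop rect (array([493.762, -58.311]), 70.14619445800781, 21.305219650268555, np.float64(1.8480115057877537))
[ 544.821 -190.362   99.871] [[-0.273 -0.    -0.962]
 [ 0.962 -0.    -0.273]
 [-0.    -1.     0.   ]] [-0.023  0.009 -0.01  -0.001 -0.003 -0.001] 49.479274589462065
```

View pics/w4.png

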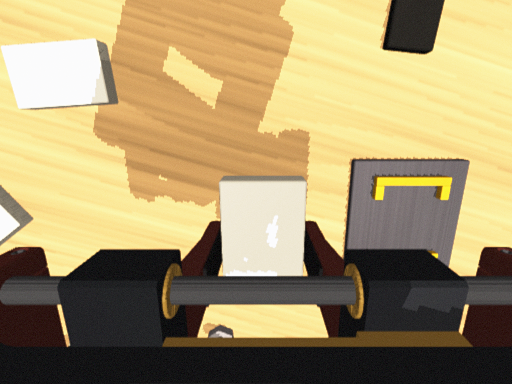

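```bash
python3 - <<'E'
from h import *
o,im=load('w4')
p,R=pose(o)
X=p2w('wrist',[(221,181),(263,181),(304,181)],115,o)
print((X-p)@R)
g=cv2.resize(im[165:195,210:320],None,fx=7,fy=7,interpolation=cv2.INTER_NEAREST);cv2.imwrite('pics/c4.png',g)
a=.2773
print(plan(o,[531.15+0.5,-47.8,60],[-np.sin(a),np.cos(a)]))
print(plan(o,[531.15+0.5,-47.8,13.5],[-np.sin(a),np.cos(a)]))
E
```

```text
[[-23.989 -15.114  40.091]
 [ -0.217 -15.12   40.101]
 [ 22.988 -15.127  40.111]]
(array([14.075,  3.983, -2.63 ]), array([-0.   , -0.001, -0.   ]))
(array([14.076,  8.633, -2.631]), array([-0.   , -0.001, -0.   ]))
```

View pics/c4.png

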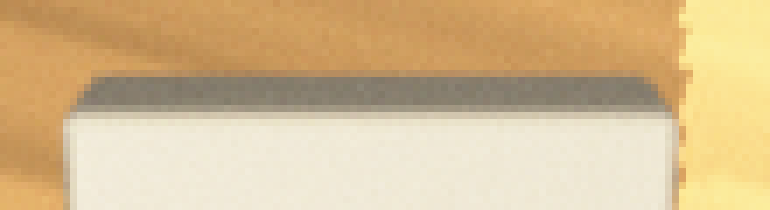

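Request:
carry_out(delta_pos=[[1,0,-0.2],[3.5,0,-0.7],[6.5,1,-1.4],[9.5,2,-2],[12,3,-2.5],[13.5,3.7,-2.6],[14.05,4,-2.6],[14.05,4,-2.6],[14.05,4,-2.6]], rotation=[[0,0,0],[0,0,0],[0,0,0],[0,0,0],[0,0,0],[0,0,0],[0,0,0],[0,0,0],[0,0,0]])

```text
t: 5.88
ee_pos: [531.6, -48.7, 59.8]
orientation: [-1.066, -1.41, 1.41]
ft_force: [-1.0, -0.9, -0.8]
width: 49.9
```

```bash
python3 - <<'E'
from h import *
o,im=snap('wrist','w5')
print(o['ee_pos'],o['qvel'],o['width'],Ro.from_rotvec(o['orientation']).as_matrix())
a=.2773
print(plan(o,[531.5,-47.75,30],[-np.sin(a),np.cos(a)]))
print(plan(o,[531.5,-47.75,13.3],[-np.sin(a),np.cos(a)]))
E
```

```text
[531.636 -48.732  59.765] [-0.016 -0.007 -0.012  0.    -0.002 -0.003] 49.85966899629419 [[-0.273  0.    -0.962]
 [ 0.962 -0.    -0.273]
 [-0.    -1.     0.   ]]
(array([ 0.099,  2.976, -0.014]), array([-0.   , -0.001, -0.   ]))
(array([ 0.099,  4.646, -0.014]), array([-0.   , -0.001, -0.   ]))
```

View pics/w5.png

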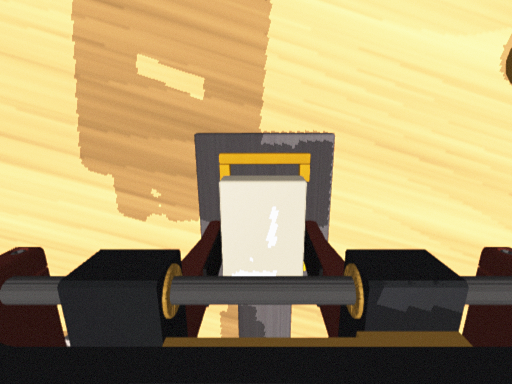

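```bash
python3 - <<'E'
from h import *
o,im=load('w5'); p,R=pose(o)
y=yellow(im); y[180:]=0; v,u=np.nonzero(y)
X=(p2w('wrist',np.c_[u,v],18,o)-p)@R
for r in range(152,176,3):
    k=v==r
    if k.sum(): print(r,u[k].min(),u[k].max(),X[k][:,0].min(),X[k][:,0].max(),X[k][:,2].mean())
hsv=cv2.cvtColor(im,cv2.COLOR_BGR2HSV)
w=(hsv[:,:,1]<45)&(hsv[:,:,2]>180)
for r in range(178,215,4):
    uu=np.nonzero(w[r,200:330])[0]+200
    if len(uu): print(r,uu.min(),uu.max(),((p2w('wrist',[(uu.min()-.5,r),(uu.max()+.5,r)],p[2]+15.1,o)-p)@R)[:,[0,2]].ravel())
E
```

```text
155 220 309 -32.92844719753307 35.01697212679201 48.441199801812644
158 219 309 -33.78744557782844 35.121331442359356 46.156978781313036
161 220 309 -33.11567887657933 35.22629984416095 43.85975222991488
164 227 307 -27.81916078424857 33.7916167101388 41.55355156927296
167 220 308 -33.305108922193256 34.66569179112184 39.22434784828888
170 220 309 -33.40066046743717 35.54491336129375 36.88703802419401
173 220 309 -33.49677628095056 35.65237222003004 34.535143379276086
182 219 305 [-25.431  39.507  23.865  39.528]
186 220 306 [-24.961  37.184  24.532  37.205]
190 220 305 [-25.058  34.842  24.063  34.863]
194 220 305 [-25.155  32.481  24.162  32.502]
198 220 305 [-25.254  30.101  24.263  30.122]
202 220 305 [-25.353  27.702  24.364  27.723]
206 220 305 [-25.453  25.283  24.467  25.304]
210 220 304 [-25.554  22.844  23.987  22.865]
214 221 304 [-25.07   20.386  24.089  20.407]
```

Request:
carry_out(delta_pos=[[0.06,0.4,0],[0.12,1.2,0],[0.12,2,0],[0.12,2.8,0],[0.12,3.3,0],[0.12,3.7,0],[0.12,4,0],[0.12,4.2,0],[0.12,4.4,0],[0.12,4.55,0],[0.12,4.62,0],[0.12,4.62,0]], rotation=[[0,0,0],[0,0,0],[0,0,0],[0,0,0],[0,0,0],[0,0,0],[0,0,0],[0,0,0],[0,0,0],[0,0,0],[0,0,0],[0,0,0]])

```text
t: 6.93
ee_pos: [531.1, -46.9, 13.5]
orientation: [-1.065, -1.41, 1.41]
ft_force: [-0.2, -0.5, -1.4]
width: 49.8
```

```bash
python3 - <<'E'
from h import *
o,im=snap('wrist','w6'); print(o['ee_pos'],o['ft_force'],o['moment'],o['width'])
E
```

```text
[531.143 -46.912  13.515] [-0.245 -0.532 -1.407] [0.01  0.042 0.009] 49.78488331738661
```

View pics/w6.png

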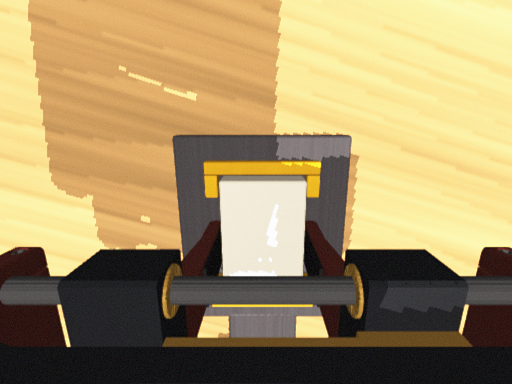

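```bash
python3 - <<'E'
from h import *
o,im=load('w6'); p,R=pose(o)
y=yellow(im); y[:155]=0;y[200:]=0
for r in (165,170,180,184,188,192):
    uu=np.nonzero(y[r])[0]; br=np.nonzero(np.diff(uu)>5)[0]
    e=[uu[0]-.5]+[q for b in br for q in (uu[b]+.5,uu[b+1]-.5)]+[uu[-1]+.5]
    print(r,e,((p2w('wrist',[(q,r) for q in e],18,o)-p)@R)[:,[0,2]].ravel())
hsv=cv2.cvtColor(im,cv2.COLOR_BGR2HSV); w=(hsv[:,:,1]<45)&(hsv[:,:,2]>170)
for r in (184,190,196,210):
    uu=np.nonzero(w[r,200:330])[0]+200; print(r,uu.min(),uu.max(),((p2w('wrist',[(uu.min()-.5,r),(uu.max()+.5,r)],p[2]+15.1,o)-p)@R)[:,[0,2]].ravel())
for c in (240,262,285):
    vv=np.nonzero(y[:,c])[0]; print(c,vv.min(),vv.max(),((p2w('wrist',[(c,vv.min()-.5),(c,vv.max()+.5)],18,o)-p)@R)[:,2], np.nonzero(w[:,c])[0][:12])
g=cv2.resize(im[150:210,190:340],None,fx=5,fy=5,interpolation=cv2.INTER_NEAREST);cv2.imwrite('pics/c6.png',g)
E
```

```text
165 [np.float64(203.5), np.float64(320.5)] [-35.726  47.607  34.134  47.635]
170 [np.float64(204.5), np.float64(319.5)] [-35.297  44.595  33.705  44.622]
180 [np.float64(204.5), np.float64(216.5), np.float64(306.5), np.float64(319.5)] [-35.639  38.481 -28.368  38.483  26.169  38.504  34.047  38.507]
184 [np.float64(204.5), np.float64(216.5), np.float64(307.5), np.float64(318.5)] [-35.778  36.001 -28.478  36.004  26.885  36.025  33.577  36.027]
188 [np.float64(204.5), np.float64(216.5), np.float64(307.5), np.float64(318.5)] [-35.918  33.501 -28.589  33.504  26.995  33.525  33.715  33.528]
192 [np.float64(204.5), np.float64(217.5), np.float64(306.5), np.float64(318.5)] [-36.059  30.981 -28.087  30.984  26.494  31.005  33.853  31.008]
184 219 306 [-25.478  38.351  24.483  38.37 ]
190 220 305 [-25.056  34.845  24.063  34.864]
196 220 305 [-25.202  31.297  24.214  31.315]
210 221 304 [-24.969  22.848  23.988  22.866]
240 162 173 [49.707 42.477] [181 182 183 184 185 186 187 188 189 190 191 192]
262 162 173 [49.712 42.482] [181 182 183 184 185 186 187 188 189 190 191 192]
285 162 173 [49.718 42.488] [181 182 183 184 185 186 187 188 189 190 191 192]
```

View pics/c6.png

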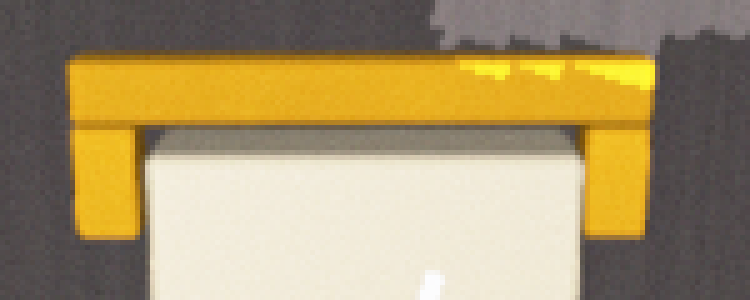

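Request:
carry_out(delta_pos=[[-0.04,0.04,0],[-0.04,0.06,0],[-0.04,0.06,0]], rotation=[[0,0,0],[0,0,0],[0,0,0]])

```text
t: 7.23
ee_pos: [531.3, -47.4, 13.0]
orientation: [-1.065, -1.411, 1.41]
ft_force: [-1.0, -0.3, -2.2]
width: 49.5
```

Request:
carry_out(delta_pos=[[0,0,0],[0,0,0],[0,0,0],[0,0,0],[0,0,0],[0,0,0]], rotation=[[0,0,0],[0,0,0],[0,0,0],[0,0,0],[0,0,0],[0,0,0]], hand=0)

```text
t: 7.73
ee_pos: [531.2, -47.3, 12.9]
orientation: [-1.065, -1.41, 1.41]
ft_force: [-0.3, -0.1, -0.8]
width: 85.8
```

Released. I'll raise straight up and look.

Request:
carry_out(delta_pos=[[0,-1,0],[0,-3,0],[0,-6,0],[0,-9,-0.5],[0,-11.5,-1.5],[0,-13,-2],[0,-13.5,-2],[0,-13.5,-2],[0,-13.5,-2]], rotation=[[0,0,0],[0,0,0],[0,0,0],[0,0,0],[0,0,0],[0,0,0],[0,0,0],[0,0,0],[0,0,0]])

```text
t: 8.48
ee_pos: [549.6, -41.8, 147.5]
orientation: [-1.064, -1.41, 1.411]
ft_force: [0.3, 1.0, -0.3]
width: 87.9
```

```bash
python3 - <<'E'
from h import *
o,im=snap('wrist','w7'); print(o['ee_pos'])
y=yellow(im); y[270:]=0
v,u=np.nonzero(y); print(u.min(),u.max(),v.min(),v.max()); print('stop',rect_of(p2w('wrist',np.c_[u,v],18,o)))
w=white(im); n,lab,st,ce=cv2.connectedComponentsWithStats(w.astype(np.uint8))
for i in range(1,n):
    if st[i,4]>800:
        v,u=np.nonzero(lab==i); print(ce[i],st[i],rect_of(p2w('wrist',np.c_[u,v],28,o)))
cv2.imwrite('pics/c7.png',cv2.resize(im[110:290,150:370],None,fx=3.5,fy=3.3,interpolation=cv2.INTER_CUBIC))
E
```

```text
[549.568 -41.815 147.54 ]
230 480 40 215
stop (array([474.586,  32.935]), 294.03759765625, 114.91893768310547, np.float64(2.189753646544145))
[262.162 172.09 ] [ 239  136   48   74 3426] (array([530.646, -47.948]), 79.1784896850586, 49.67704772949219, np.float64(0.27761656730340256))
```

View pics/c7.png

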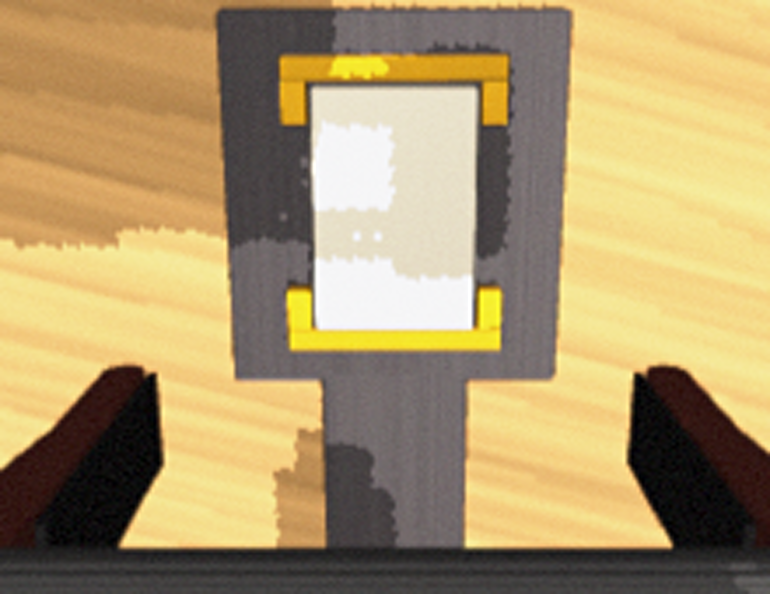

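Tile seated in the pocket: white rectangle at (262,172) in the wrist view, angle 0.2776 against the stops' 0.277, with even gaps. Next, the dish.

```bash
cat >> h.py <<'E'
def dishmeas(im,o,z0=30,roi=None):
    hsv=cv2.cvtColor(im,cv2.COLOR_BGR2HSV)
    b=((hsv[:,:,0]>100)&(hsv[:,:,0]<130)&(hsv[:,:,1]>120)&(hsv[:,:,2]>60)).astype(np.uint8)
    if roi: m=np.zeros_like(b); m[roi[1]:roi[3],roi[0]:roi[2]]=1; b*=m
    n,lab,st,ce=cv2.connectedComponentsWithStats(b); i=1+np.argmax(st[1:,4])
    v,u=np.nonzero(lab==i)
    P=p2w('wrist',np.c_[u,v],z0+24,o)[:,:2]
    hull=cv2.convexHull(P.astype(np.float32)).reshape(-1,2)
    (c,r)=cv2.minEnclosingCircle(hull)
    r_=((hsv[:,:,0]<6)|(hsv[:,:,0]>174))&(hsv[:,:,1]>190)&(hsv[:,:,2]>90)
    n2,l2,s2,c2=cv2.connectedComponentsWithStats(r_.astype(np.uint8))
    cu=np.array([u.mean(),v.mean()])
    cand=[k for k in range(1,n2) if s2[k,4]>15 and np.linalg.norm(c2[k]-cu)<80]
    tab=[(c2[k],s2[k,4]) for k in cand]
    return np.array(c),r,cu,tab,b
E
python3 - <<'E'
from h import *
o,im=load('w1')
c,r,cu,tab,b=dishmeas(im,o); print(c,r,cu,tab)
cv2.imwrite('pics/c1.png',cv2.resize(im[110:230,240:350],None,fx=5,fy=5,interpolation=cv2.INTER_CUBIC))
a=0.83
zt=np.array([-np.sin(a),np.cos(a)])
t=c-10*zt
print(plan(ctrl.get_obs(),[t[0],t[1],140],[np.cos(a),np.sin(a)]))
E
```

```text
[484.917 306.868] 27.726139068603516 [298.879 173.575] [(array([300.128, 204.211]), np.int32(109))]
(array([34.444,  0.707, -3.892]), array([-0.002,  1.018, -0.   ]))
```

View pics/c1.png

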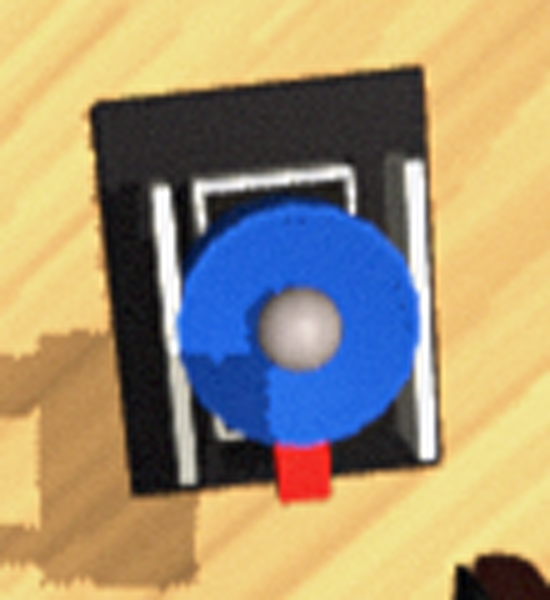

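Request:
carry_out(delta_pos=[[34.4,0.7,-3.9],[34.4,0.7,-3.9],[34.4,0.7,-3.9],[34.4,0.7,-3.9],[34.4,0.7,-3.9],[34.4,0.7,-3.9],[34.4,0.7,-3.9],[34.4,0.7,-3.9],[34.4,0.7,-3.9],[34.4,0.7,-3.9],[34.4,0.7,-3.9],[34.4,0.7,-3.9]], rotation=[[0,1.018,0],[0,1.018,0],[0,1.018,0],[0,1.018,0],[0,1.018,0],[0,1.018,0],[0,1.018,0],[0,1.018,0],[0,1.018,0],[0,1.018,0],[0,1.018,0],[0,1.018,0]])

```text
t: 9.53
ee_pos: [492.7, 298.9, 139.5]
orientation: [-1.472, -0.648, 0.653]
ft_force: [-1.4, -0.5, -0.3]
width: 87.9
```

```bash
python3 - <<'E'
from h import *
o,im=snap('wrist','w8'); print(o['ee_pos'],o['qpos'],o['qvel'],o['width'])
c,r,cu,tab,b=dishmeas(im,o); print(c,r,cu,tab)
u,v=cu.astype(int); cv2.imwrite('pics/c8.png',cv2.resize(im[v-80:v+80,u-80:u+80],None,fx=3.7,fy=3.7,interpolation=cv2.INTER_CUBIC)); print(u,v)
E
```

```text
[492.717 298.863 139.488] [ 0.525  0.462  1.795 -0.     0.887 -0.307] [-0.029 -0.013  0.004 -0.     0.002  0.003] 87.92331208168568
[485.719 307.642] 27.771936416625977 [265.018 187.794] [(array([268.429, 221.063]), np.int32(126))]
265 187
```

View pics/c8.png

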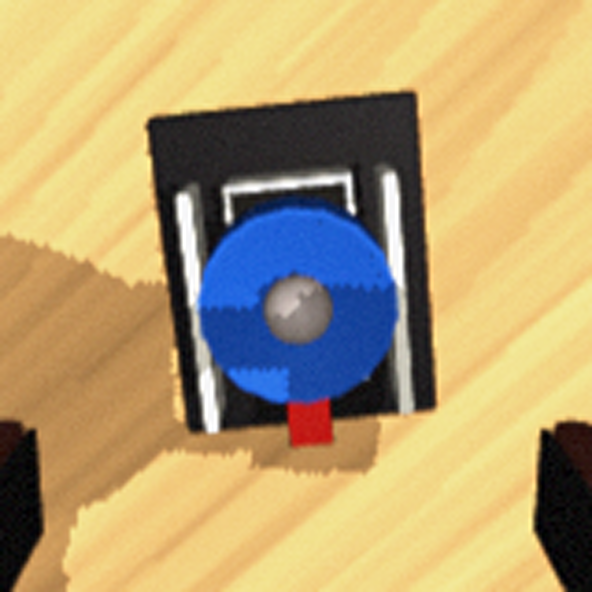

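```bash
cat >> h.py <<'E'
def bars(im,o,roi,z0=30,rows=None,v=105,s=70,wmax=12):
    """outer top edges of left/right bars: subpixel-ish per row, tool-frame fits"""
    p,R=pose(o); x0,y0,x1,y1=roi
    w=white(im,s,v); L=[];Rr=[]
    for r in range(y0,y1):
        uu=np.nonzero(w[r,x0:x1])[0]+x0
        if len(uu)<2: continue
        L.append((uu[0]-.5,r)); Rr.append((uu[-1]+.5,r))
    out=[]
    for S in (L,Rr):
        X=(p2w('wrist',S,z0+24,o)-p)@R
        k=np.ones(len(X),bool)
        for _ in range(5):
            c=np.polyfit(X[k,2],X[k,0],1); e=np.abs(np.polyval(c,X[:,2])-X[:,0]); k=e<max(0.8,1.5*np.median(e))
        out.append((c,k.sum(),X[k,2].min(),X[k,2].max()))
    return out
def ballmeas(im,o,zc,roi):
    x0,y0,x1,y1=roi; hsv=cv2.cvtColor(im[y0:y1,x0:x1],cv2.COLOR_BGR2HSV)
    g=(hsv[:,:,1]<90).astype(np.uint8)
    n,lab,st,ce=cv2.connectedComponentsWithStats(g); i=1+np.argmax(st[1:,4])
    cs=mask_pts((lab==i)); c=max(cs,key=cv2.contourArea)
    (x,y),r=cv2.minEnclosingCircle(c); uv=np.array([x+x0,y+y0])
    return uv,r,p2w('wrist',[uv],zc,o)[0]
E
python3 - <<'E'
from h import *
o,im=load('w8'); p,R=pose(o)
# crop pixels -> image: /3.7 + (185,107)
roi=(228,155,300,222)
for b in bars(im,o,roi): print(b)
uv,r,B=ballmeas(im,o,55.5,(252,177,280,205)); print(uv,r,B,(B-p)@R)
w=white(im,70,105); cv2.imwrite('pics/m8.png',cv2.resize((w[130:230,200:320]*255).astype(np.uint8),None,fx=5,fy=5,interpolation=cv2.INTER_NEAREST))
E
```

```text
(array([ -0.104, -25.109]), np.int64(62), np.float64(-21.907131669487303), np.float64(38.39943157050006))
(array([-0.095, 31.233]), np.int64(63), np.float64(-17.629948654790066), np.float64(43.07364726485446))
[264.995 190.222] 9.275257110595703 [486.555 306.796  55.5  ] [ 1.969 83.989  9.843]
```

View pics/m8.png

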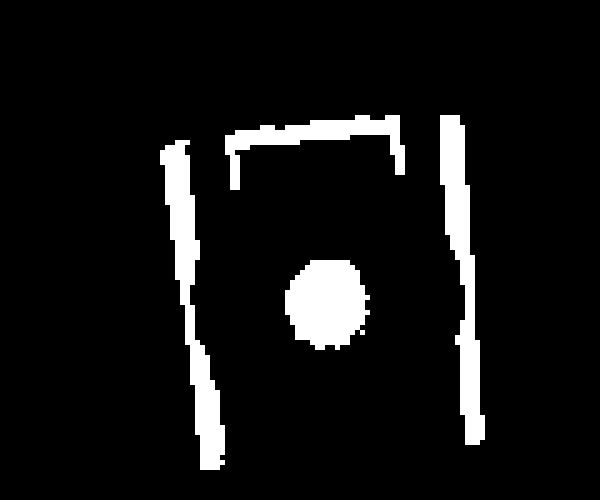

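```bash
python3 - <<'E'
from h import *
o,im=load('w8'); p,R=pose(o); th=-0.0993
c=p+R@np.array([2.05,0,10.]); j=R@np.array([np.cos(th),0,-np.sin(th)])
print(c,np.arctan2(j[1],j[0]))
o=ctrl.get_obs(); print(plan(o,[c[0],c[1],120],j))
E
```

```text
[486.701 307.11  139.489] 0.9316970115449917
(array([0.223, 1.977, 1.067]), array([-0.001, -0.101, -0.002]))
```

Request:
carry_out(delta_pos=[[0.1,0.4,0.5],[0.22,1,1],[0.22,1.6,1.05],[0.22,1.98,1.05],[0.22,1.98,1.05],[0.22,1.98,1.05]], rotation=[[0,-0.05,0],[0,-0.1,0],[-0.001,-0.101,-0.002],[-0.001,-0.101,-0.002],[-0.001,-0.101,-0.002],[-0.001,-0.101,-0.002]])

```text
t: 10.08
ee_pos: [487.7, 307.5, 120.8]
orientation: [-1.447, -0.726, 0.724]
ft_force: [-0.8, -0.6, -0.2]
width: 88.2
```

```bash
python3 - <<'E'
from h import *
o,im=snap('wrist','w9'); p,R=pose(o); print(p,R,o['qvel'])
cv2.imwrite('pics/c9.png',cv2.resize(im[140:260,180:345],None,fx=4.5,fy=4.5,interpolation=cv2.INTER_CUBIC))
for b in bars(im,o,(222,175,305,234)): print(b)
uv,r,B=ballmeas(im,o,55.5,(247,190,282,222)); print(uv,r,B,(B-p)@R)
E
```

```text
[487.664 307.498 120.796] [[ 0.598  0.001 -0.801]
 [ 0.801  0.     0.598]
 [ 0.001 -1.    -0.001]] [ 0.004 -0.008 -0.009  0.001  0.001 -0.001]
(array([ -0.008, -29.124]), np.int64(59), np.float64(-26.70246112558014), np.float64(27.795094727543418))
(array([-0.003, 26.787]), np.int64(59), np.float64(-26.69793663244315), np.float64(27.810345702722802))
[261.531 205.553] 9.866910934448242 [486.695 306.705  55.5  ] [-1.29  65.294  0.357]
```

View pics/c9.png

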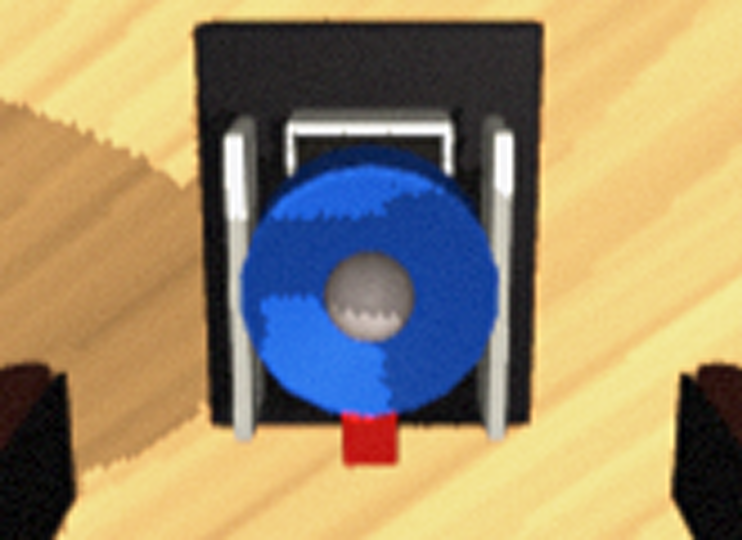

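Request:
carry_out(delta_pos=[[-0.08,0.5,0.03],[-0.08,2,0.03],[-0.08,4,0.03],[-0.08,6,0.03],[-0.08,7.5,0.03],[-0.08,8.6,0.03],[-0.08,9.3,0.03],[-0.08,9.7,0.03],[-0.08,9.88,0.03],[-0.08,9.88,0.03],[-0.08,9.88,0.03]], rotation=[[0,-0.003,0],[0,-0.003,0],[0,-0.003,0],[0,-0.003,0],[0,-0.003,0],[0,-0.003,0],[0,-0.003,0],[0,-0.003,0],[0,-0.003,0],[0,-0.003,0],[0,-0.003,0]])

```text
t: 11.05
ee_pos: [487.5, 308.3, 22.9]
orientation: [-1.445, -0.731, 0.726]
ft_force: [0.1, 0.6, 0.2]
width: 87.9
```

```bash
python3 - <<'E'
from h import *
o,im=snap('wrist','w10'); p,R=pose(o); print(p,R,o['ft_force'])
E
```

```text
[487.474 308.284  22.918] [[ 0.595  0.003 -0.804]
 [ 0.804  0.001  0.595]
 [ 0.003 -1.    -0.002]] [0.135 0.566 0.2  ]
```

View pics/w10.png

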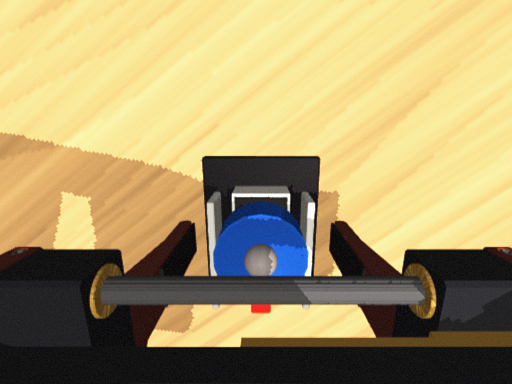

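```bash
python3 - <<'E'
from h import *
o,im=load('w10'); p,R=pose(o)
for b in bars(im,o,(200,196,322,250)): print(b)
uv,r,B=ballmeas(im,o,55.5,(240,238,282,276)); print(uv,r,B,(B-p)@R)
cv2.imwrite('pics/c10.png',cv2.resize(im[150:320,160:360],None,fx=4,fy=3.5,interpolation=cv2.INTER_CUBIC))
for i in range(3):
    o=ctrl.get_obs(); print(o['t'],o['ee_pos'],o['orientation'],o['qpos'])
E
```

```text
(array([  0.003, -29.561]), np.int64(48), np.float64(5.408397892484757), np.float64(31.921818757631403))
(array([ 0.002, 26.507]), np.int64(48), np.float64(5.359585130904923), np.float64(31.902743843346702))
[260.    260.742] 16.861072540283203 [487.009 306.319  55.5  ] [ -1.76  -32.586  -0.845]
11.1 [487.533 308.339  23.016] [-1.445 -0.732  0.726] [ 0.543  0.644  1.834 -0.     0.659 -0.39 ]
11.1 [487.533 308.339  23.016] [-1.445 -0.732  0.726] [ 0.543  0.644  1.834 -0.     0.659 -0.39 ]
11.1 [487.533 308.339  23.016] [-1.445 -0.732  0.726] [ 0.543  0.644  1.834 -0.     0.659 -0.39 ]
```

View pics/c10.png

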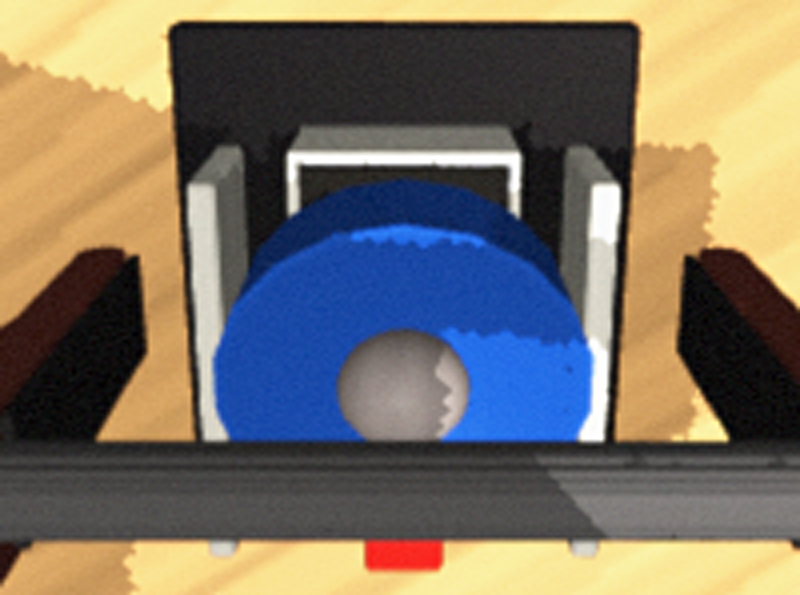

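Request:
carry_out(delta_pos=[[-0.06,0.05,0],[-0.12,0.08,0],[-0.12,0.08,0],[-0.12,0.08,0]], rotation=[[0,0,0],[0,0,0],[0,0,0],[0,0,0]])

```text
t: 11.43
ee_pos: [486.3, 307.1, 21.7]
orientation: [-1.445, -0.731, 0.727]
ft_force: [-1.0, 0.4, 0.1]
width: 88.2
```

```bash
python3 - <<'E'
from h import *
o,im=snap('wrist','w11'); p,R=pose(o); print(p)
for b in bars(im,o,(200,196,322,250)): print(b)
E
```

```text
[486.339 307.065  21.704]
(array([  0.001, -27.879]), np.int64(47), np.float64(5.994809209221855), np.float64(31.734956788825198))
(array([ 0.004, 28.071]), np.int64(47), np.float64(5.96809994558496), np.float64(31.72835493460996))
```

Request:
carry_out(delta_pos=[[0.04,0,0],[0.04,0,0]], rotation=[[0,0,0],[0,0,0]])

```text
t: 11.65
ee_pos: [486.6, 307.5, 21.5]
orientation: [-1.445, -0.731, 0.727]
ft_force: [-0.0, -0.1, 0.7]
width: 87.7
```

Request:
carry_out(delta_pos=[[0,0,0],[0,0,0],[0,0,0],[0,0,0],[0,0,0],[0,0,0],[0,0,0],[0,0,0]], rotation=[[0,0,0],[0,0,0],[0,0,0],[0,0,0],[0,0,0],[0,0,0],[0,0,0],[0,0,0]], hand=255)

```text
t: 12.32
ee_pos: [486.6, 307.4, 21.5]
orientation: [-1.445, -0.73, 0.727]
ft_force: [-0.3, -0.1, -0.3]
width: 55.5
```

```bash
python3 - <<'E'
from h import *
o,im=snap('wrist','w12'); p,R=pose(o); print(p,R,o['width'],o['ft_force'])
cv2.imwrite('pics/c12.png',cv2.resize(im[150:320,160:360],None,fx=4,fy=3.5,interpolation=cv2.INTER_CUBIC))
E
```

```text
[486.555 307.382  21.49 ] [[ 0.595  0.002 -0.804]
 [ 0.804  0.001  0.595]
 [ 0.002 -1.    -0.001]] 55.452874104193285 [-0.252 -0.099 -0.29 ]
```

View pics/c12.png

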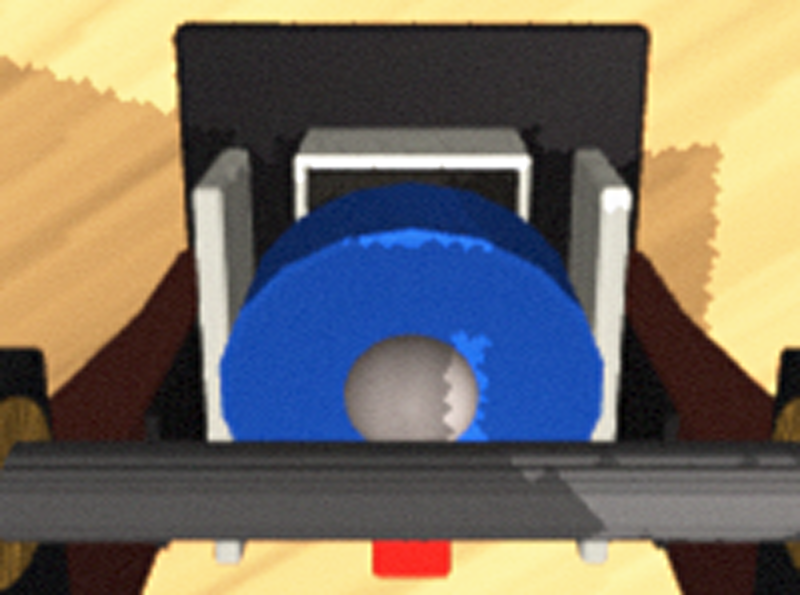

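The dish is held at 55.5 mm width with the ball centred at crop (410,388), the dish centre being at about (411,385). Next comes a smooth lift.

```bash
cat >> h.py <<'E'
def mj(t): return 10*t**3-15*t**4+6*t**5
E
python3 - <<'E'
from h import *
s=mj(np.arange(1,19)/18)*8.2
print(np.round(s[:12],2)); print(np.round(s[12:]-round(s[11],2),2))
E
```

```text
[0.01 0.09 0.29 0.63 1.11 1.72 2.45 3.25 4.1  4.95 5.75 6.48]
[0.61 1.09 1.43 1.63 1.71 1.72]
```

Request:
carry_out(delta_pos=[[0,-0.01,0],[0,-0.09,0],[0,-0.29,0],[0,-0.63,0],[0,-1.11,0],[0,-1.72,0],[0,-2.45,0],[0,-3.25,0],[0,-4.1,0],[0,-4.95,0],[0,-5.75,0],[0,-6.48,0]], rotation=[[0,0,0],[0,0,0],[0,0,0],[0,0,0],[0,0,0],[0,0,0],[0,0,0],[0,0,0],[0,0,0],[0,0,0],[0,0,0],[0,0,0]])

```text
t: 13.37
ee_pos: [486.6, 307.4, 87.5]
orientation: [-1.445, -0.731, 0.726]
ft_force: [0.1, 0.1, -2.0]
width: 55.9
```

Request:
carry_out(delta_pos=[[0,-0.61,0],[0,-1.09,0],[0,-1.43,0],[0,-1.63,0],[0,-1.71,0],[0,-1.72,0],[0,-1.72,0],[0,-1.72,0],[0,-1.72,0]], rotation=[[0,0,0],[0,0,0],[0,0,0],[0,0,0],[0,0,0],[0,0,0],[0,0,0],[0,0,0],[0,0,0]])

```text
t: 14.12
ee_pos: [486.2, 307.2, 103.2]
orientation: [-1.445, -0.73, 0.727]
ft_force: [-0.1, 0.0, -1.5]
width: 55.7
```

```bash
python3 - <<'E'
from h import *
o,im=snap('wrist','w13'); p,R=pose(o); print(p,R,o['width'],o['ft_force'])
cv2.imwrite('pics/c13.png',cv2.resize(im[150:320,160:360],None,fx=4,fy=3.5,interpolation=cv2.INTER_CUBIC))
print(np.arctan2(R[1,0],R[0,0]))
d=R.T@(np.array([530.9,-47.8,103])-p)/10; print('total delta cm',d)
E
```

```text
[486.234 307.231 103.174] [[ 0.595  0.002 -0.804]
 [ 0.804  0.001  0.595]
 [ 0.001 -1.    -0.001]] 55.68788099951462 [-0.092  0.005 -1.454]
0.9340061108031118
total delta cm [-25.889   0.002 -24.702]
```

View pics/c13.png

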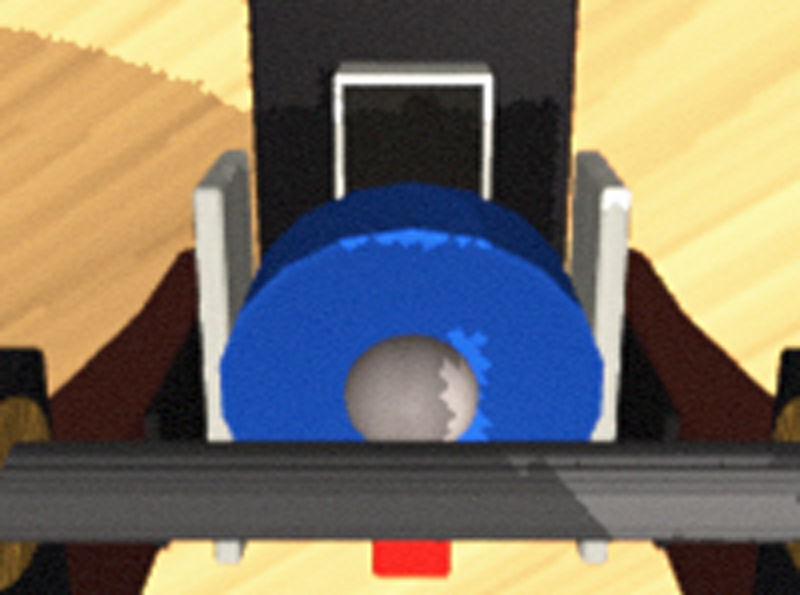

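```bash
python3 - <<'E'
from h import *
import json
D=np.array([-25.89,0,-24.70]); N=48
s=mj(np.arange(0,N+1)/N); P=s[:,None]*D; th=s*np.pi/2
for k in range(4):
    b=12*k; Ry=Ro.from_rotvec([0,th[b],0]).as_matrix()
    dp=[[round(float(x),2)+0.0 for x in Ry.T@(P[i]-P[b])] for i in range(b+1,b+13)]
    rr=[[0,round(float(th[i]-th[b]),4),0] for i in range(b+1,b+13)]
    print(json.dumps(dp));print(json.dumps(rr))
E
```

```text
[[0.0, 0.0, 0.0], [-0.02, 0.0, -0.02], [-0.06, 0.0, -0.05], [-0.13, 0.0, -0.13], [-0.25, 0.0, -0.24], [-0.42, 0.0, -0.4], [-0.64, 0.0, -0.61], [-0.92, 0.0, -0.88], [-1.26, 0.0, -1.2], [-1.67, 0.0, -1.59], [-2.14, 0.0, -2.04], [-2.68, 0.0, -2.56]]
[[0, 0.0001, 0], [0, 0.0011, 0], [0, 0.0035, 0], [0, 0.008, 0], [0, 0.0151, 0], [0, 0.0252, 0], [0, 0.0387, 0], [0, 0.0558, 0], [0, 0.0766, 0], [0, 0.1013, 0], [0, 0.13, 0], [0, 0.1626, 0]]
[[-0.5, 0.0, -0.66], [-1.05, 0.0, -1.39], [-1.65, 0.0, -2.18], [-2.29, 0.0, -3.04], [-2.98, 0.0, -3.95], [-3.7, 0.0, -4.9], [-4.46, 0.0, -5.91], [-5.24, 0.0, -6.94], [-6.05, 0.0, -8.01], [-6.87, 0.0, -9.1], [-7.7, 0.0, -10.21], [-8.54, 0.0, -11.33]]
[[0, 0.0364, 0], [0, 0.0765, 0], [0, 0.1202, 0], [0, 0.1671, 0], [0, 0.217, 0], [0, 0.2697, 0], [0, 0.3248, 0], [0, 0.3819, 0], [0, 0.4406, 0], [0, 0.5006, 0], [0, 0.5615, 0], [0, 0.6228, 0]]
[[-0.03, 0.0, -1.4], [-0.07, 0.0, -2.78], [-0.1, 0.0, -4.15], [-0.13, 0.0, -5.49], [-0.16, 0.0, -6.79], [-0.19, 0.0, -8.04], [-0.22, 0.0, -9.24], [-0.24, 0.0, -10.38], [-0.27, 0.0, -11.45], [-0.29, 0.0, -12.44], [-0.31, 0.0, -13.35], [-0.33, 0.0, -14.18]]
[[0, 0.0613, 0], [0, 0.1222, 0], [0, 0.1822, 0], [0, 0.2409, 0], [0, 0.298, 0], [0, 0.3531, 0], [0, 0.4058, 0], [0, 0.4557, 0], [0, 0.5026, 0], [0, 0.5463, 0], [0, 0.5864, 0], [0, 0.6228, 0]]
[[0.42, 0.0, -0.61], [0.79, 0.0, -1.15], [1.1, 0.0, -1.62], [1.37, 0.0, -2.01], [1.59, 0.0, -2.33], [1.77, 0.0, -2.58], [1.9, 0.0, -2.77], [1.99, 0.0, -2.91], [2.04, 0.0, -2.99], [2.08, 0.0, -3.04], [2.09, 0.0, -3.06], [2.09, 0.0, -3.06]]
[[0, 0.0326, 0], [0, 0.0613, 0], [0, 0.086, 0], [0, 0.1068, 0], [0, 0.1239, 0], [0, 0.1374, 0], [0, 0.1475, 0], [0, 0.1546, 0], [0, 0.1591, 0], [0, 0.1615, 0], [0, 0.1625, 0], [0, 0.1626, 0]]
```

Request:
carry_out(delta_pos=[[0,0,0],[-0.02,0,-0.02],[-0.06,0,-0.05],[-0.13,0,-0.13],[-0.25,0,-0.24],[-0.42,0,-0.4],[-0.64,0,-0.61],[-0.92,0,-0.88],[-1.26,0,-1.2],[-1.67,0,-1.59],[-2.14,0,-2.04],[-2.68,0,-2.56]], rotation=[[0,0,0],[0,0.001,0],[0,0.0035,0],[0,0.008,0],[0,0.015,0],[0,0.025,0],[0,0.0387,0],[0,0.0558,0],[0,0.0766,0],[0,0.1013,0],[0,0.13,0],[0,0.1626,0]])

```text
t: 15.17
ee_pos: [491.1, 269.9, 103.5]
orientation: [-1.486, -0.603, 0.599]
ft_force: [0.1, -0.3, -1.5]
width: 56.0
```

Request:
carry_out(delta_pos=[[-0.5,0,-0.66],[-1.05,0,-1.39],[-1.65,0,-2.18],[-2.29,0,-3.04],[-2.98,0,-3.95],[-3.7,0,-4.9],[-4.46,0,-5.91],[-5.24,0,-6.94],[-6.05,0,-8.01],[-6.87,0,-9.1],[-7.7,0,-10.21],[-8.54,0,-11.33]], rotation=[[0,0.0364,0],[0,0.0765,0],[0,0.1202,0],[0,0.1671,0],[0,0.217,0],[0,0.2697,0],[0,0.3248,0],[0,0.3819,0],[0,0.4406,0],[0,0.5006,0],[0,0.5615,0],[0,0.6228,0]])

```text
t: 16.17
ee_pos: [508.8, 128.5, 103.4]
orientation: [-1.567, -0.114, 0.111]
ft_force: [-0.8, -0.0, -2.8]
width: 56.1
```

Request:
carry_out(delta_pos=[[-0.03,0,-1.4],[-0.07,0,-2.78],[-0.1,0,-4.15],[-0.13,0,-5.49],[-0.16,0,-6.79],[-0.19,0,-8.04],[-0.22,0,-9.24],[-0.24,0,-10.38],[-0.27,0,-11.45],[-0.29,0,-12.44],[-0.31,0,-13.35],[-0.33,0,-14.18]], rotation=[[0,0.0613,0],[0,0.1222,0],[0,0.1822,0],[0,0.2409,0],[0,0.298,0],[0,0.3531,0],[0,0.4058,0],[0,0.4557,0],[0,0.5026,0],[0,0.5463,0],[0,0.5864,0],[0,0.6228,0]])

```text
t: 17.17
ee_pos: [526.5, -12.0, 103.3]
orientation: [-1.537, 0.374, -0.376]
ft_force: [-0.7, -0.2, -1.8]
width: 56.1
```

Request:
carry_out(delta_pos=[[0.42,0,-0.61],[0.79,0,-1.15],[1.1,0,-1.62],[1.37,0,-2.01],[1.59,0,-2.33],[1.77,0,-2.58],[1.9,0,-2.77],[1.99,0,-2.91],[2.04,0,-2.99],[2.08,0,-3.04],[2.09,0,-3.06],[2.09,0,-3.06]], rotation=[[0,0.0326,0],[0,0.0613,0],[0,0.086,0],[0,0.1068,0],[0,0.1239,0],[0,0.1374,0],[0,0.1475,0],[0,0.1546,0],[0,0.1591,0],[0,0.1615,0],[0,0.1625,0],[0,0.1626,0]])

```text
t: 18.17
ee_pos: [531.1, -47.6, 103.3]
orientation: [-1.511, 0.497, -0.5]
ft_force: [1.2, -0.4, -2.3]
width: 56.2
```

Request:
carry_out(delta_pos=[[0,0,0],[0,0,0],[0,0,0],[0,0,0]], rotation=[[0,0,0],[0,0,0],[0,0,0],[0,0,0]])

```text
t: 18.5
ee_pos: [531.1, -47.6, 103.3]
orientation: [-1.511, 0.497, -0.5]
ft_force: [0.3, -0.9, -1.9]
width: 55.9
```

```bash
python3 - <<'E'
from h import *
o,im=snap('wrist','w14'); p,R=pose(o); print(p,R,o['width'],o['ft_force'],o['qvel'])
snap('scene','s14'); snap('top','t14')
cv2.imwrite('pics/c14.png',cv2.resize(im[150:320,160:360],None,fx=4,fy=3.5,interpolation=cv2.INTER_CUBIC))
a=cv2.imread('pics/s14.png')[140:260,180:320];b=cv2.imread('pics/t14.png')[110:230,190:330]
cv2.imwrite('pics/c14b.png',cv2.resize(np.hstack([a,b]),None,fx=2.8,fy=2.8,interpolation=cv2.INTER_CUBIC))
print(np.arctan2(R[1,0],R[0,0])-.934+np.pi/2)
print(R.T@(np.array([530.9,-47.8,101.6])-p)/10)
E
```

```text
[531.144 -47.65  103.28 ] [[ 0.804  0.002  0.595]
 [-0.595  0.001  0.804]
 [ 0.001 -1.     0.002]] 55.861314964757916 [ 0.259 -0.901 -1.896] [-0.    -0.002 -0.002  0.     0.001 -0.   ]
0.00011105046310078137
[-0.011  0.168 -0.027]
```

View pics/c14.png

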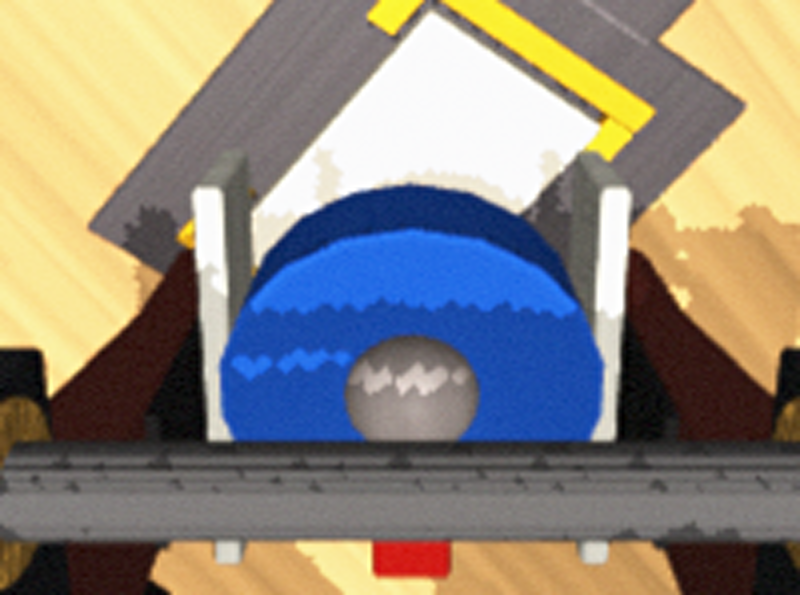

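View pics/c14b.png

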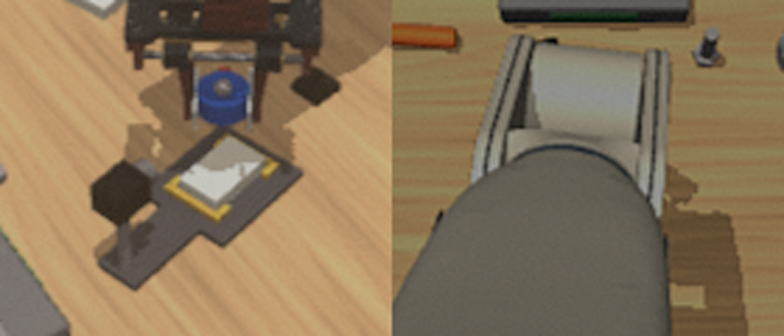

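The dish is over the tile with the ball still centred at crop (411,390), unchanged. The tile is still square in the stops. A last gentle 1.7 mm lowering remains.

Request:
carry_out(delta_pos=[[0,0.01,0],[0,0.04,-0.01],[0,0.09,-0.02],[-0.01,0.13,-0.03],[-0.01,0.16,-0.03],[-0.01,0.17,-0.03],[-0.01,0.17,-0.03],[-0.01,0.17,-0.03],[-0.01,0.17,-0.03],[-0.01,0.17,-0.03],[-0.01,0.17,-0.03],[-0.01,0.17,-0.03]], rotation=[[0,0,0],[0,0,0],[0,0,0],[0,0,0],[0,0,0],[0,0,0],[0,0,0],[0,0,0],[0,0,0],[0,0,0],[0,0,0],[0,0,0]])

```text
t: 19.65
ee_pos: [530.9, -47.9, 101.6]
orientation: [-1.511, 0.497, -0.5]
ft_force: [-0.2, 0.7, -1.7]
width: 55.5
```

```bash
python3 - <<'E'
from h import *
o,im=snap('wrist','w15'); p,R=pose(o); print(o['t'],p,R[2],o['width'],o['qvel'])
s=snap('scene','s15')[1]
# near tile end vs stops, in stand frame
cv2.imwrite('pics/c15.png',cv2.resize(np.hstack([im[150:320,160:360],cv2.resize(s[120:290,160:360],None,fx=1,fy=1)]),None,fx=2,fy=2,interpolation=cv2.INTER_CUBIC))
# dish centre in scene view: predicted ball pixel
print(w2p('scene',[[p[0],p[1],p[2]+8.5+25.5]]))
E
```

```text
19.65 [530.89  -47.918 101.58 ] [ 0.001 -1.     0.002] 55.53733380623445 [0.002 0.001 0.    0.001 0.001 0.001]
[[258.806 170.961]]
```

View pics/s15.png

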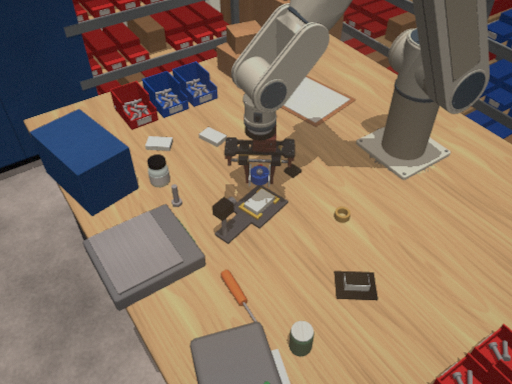

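View pics/c15.png

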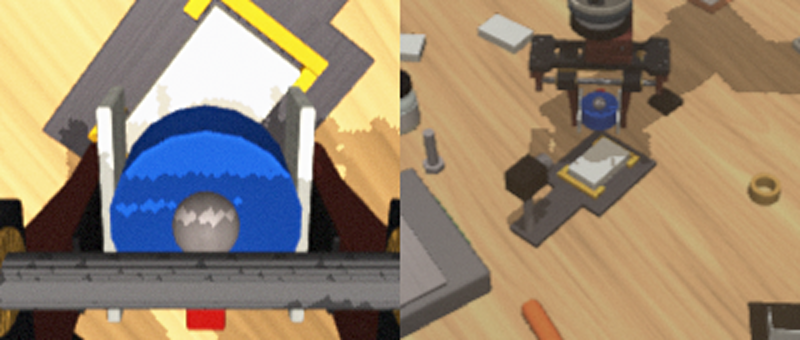

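```bash
python3 -c "
from workcell import ctrl
print(ctrl.close_job())"
```

```text
the job is handed in; nothing more can be done
None
```

The job is done and handed in at about 19.7 s. The leftmost tile sits in the stand's pocket, released. The dish is held over it, a quarter turn from how it stood on its rest.

- **Tile:** after release its angle was 0.2776 rad against about 0.277 rad for the stops. A close view showed even gaps, and its size measured at seated height matched a flat tile.
- **Dish position:** at the end the dish was over the middle of the tile to within about 0.5 mm. Its underside was about 100 mm above the pocket floor, taken from the gripper height when I grasped it rather than measured directly.
- **Dish turn and level:** the turn measured 90° to within 0.01° in the gripper's own pose. The tool was within about 0.002 rad of vertical, and the bars had read within 0.005 rad of the jaws before I gripped.
- **Ball:** it looked centred in the wrist view after the lift, after the carry and at the end. In the final scene picture it was within about a pixel of its predicted place.
- **Everything else:** the final scene picture shows the other things on the bench where they started.

**Checks that disagreed:** the wrist camera showed a sideways bias of about 0.4 mm. The arm also missed its position above the dish by about 1 mm, so I corrected it before closing the fingers. In the last views the gripper hid the far end of the tile, and the arm blocked the top view of the stand.

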